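Load the vial carrier, each vial in its bored insert

ROBOT

A 7-joint arm with a two-finger parallel gripper is mounted at the origin on a cart in front of the work surface, level with it; the furniture and walls round the work are solid. World frame = base frame: x ahead of the robot, y to its left, z up, the work surface at z = 0. Lengths are in mm, angles in rad, forces in N, time in s.
With the tool pointing down it reaches from about 400 to 875 mm from the base axis. Payload 4.4 kg.
Tool frame: the origin (TCP) lies on the centre line of the jaws, within the pads' length; the fingertips stand 19 mm ahead of it and the grasp point (between the pads) is the TCP; z points along the fingers, y is the line along which they close (so a half turn about z gives the same grasp; the last joint's range is limited). The gripper opens to 85 mm and grips with 20 to 120 N. Pads are 22 mm wide; open, the fingers measure 114 mm over their backs; the gripper's body (76 mm by 85 mm) begins 54 mm behind the grasp point. The pads swing forward as they close: fully open they stand 13 mm farther back than shut.
Start: joints at [-1.184, 0.628, 0.038, 1.517, -0.027, 0.996, -0.02], TCP at [284.345, 584.521, 250.313] pointing down, gripper open.
Joint ranges: [-3.06, 3.06], [-0.37, 2.12], [-1.25, 1.32], [0.18, 2.47], [-1.1, 4.24], [0.23, 1.98], [-2.94, 2.94]. Speed limits (rad/s): [2.57, 2.57, 3.14, 3.14, 3.14, 3.14, 3.14].

INTERFACE

Orientations are given as [roll, pitch, yaw] about the fixed x, y, z axes, in that order (R = Rz(yaw) Ry(pitch) Rx(roll)).
In Python, from cell import ctrl, viewer, silhouettes gives the robot as it stands.
- The arm moves only by the shell command python3 -m creep 'ROWS'. ROWS is JSON, a list of rows, each an object with "jaw": the gripper command: -1 is shut, 1 is fully open, values between are in proportion; "xyz": the shift along the tool's x, y, z in mm, a list of three; "angular": the turn, a rotation vector about the tool's x, y, z in rad, a list of three. In form: [{"jaw": jaw, "xyz": [tx, ty, tz], "angular": [rx, ry, rz]}, ...]. A call has 1 to 12 rows; each row is the pose to reach, as a shift and turn from the pose commanded when the call began, along the tool's axes at that moment; what a row does not reach only later rows make up. A row lasts 1/8 s, in which the tool goes at most 62.5 mm and 10.7 degrees, less where a joint would pass 70% of its speed; a pose out of reach is approached as far as the arm can. A call with a gripper value outside its range is refused whole. The fingers move at their own pace and stop on an object; the grip force is fixed at half the most. Time passes only in rows, so rows that repeat a pose let the fingers close. It gives the time, the measured TCP pose, the force, the opening and the grip force at its end, in the units of the state.
- ctrl.read_state(): the state, without advancing time (a new reading comes with each control period).
- viewer.get_image(name): name is "side" or "top" or "wrist"; returns (picture, depth): 480x640x3 uint8, red, green, blue; 480x640 float32, mm along the optical axis (not along the pixel's ray), 0 where there is no reading.
- viewer.camera_model(name): a dict with "fx", "fy", "cx", "cy" (pixels), "dist" ([k1, k2, p1, p2, k3] as OpenCV has them; the pictures are not rectified), "T" (4x4, takes a point from camera to world coordinates). Camera axes: x right, y down, z forward; pixel columns grow to the right and rows downward; lengths in mm; the calibration is good to about 2 mm. A picture is of the moment at which its call begins: read the wrist's pose just before it. camera_model takes no time and is no camera call; for the wrist camera it gives the pose at the moment of the call.
- ctrl.finish_job(): hands the job in; it is judged then, once.
Trained networks look in the newest picture that a camera, given by its name, has taken for a name from the list of things; names that differ only in an ending like _2 or _b are one class to them, and where a whole thing is asked for, a point or a joint stands for the part that bears it (a point fixed in the world has none). Each returns a list of dicts, best first, with "score" (0 to 1); they miss things now and then, are a little off and sometimes report something else, mostly with a low value. They report only what shows in the picture. A call takes as long as a camera call. They do not tell look-alikes from the thing itself.
- silhouettes(camera, target): "pixels" (480x640 bool, what is visible of it) and "xy" ([column, row] in pixels, amid what is visible of it).
The state is a dict: "clock": time; "qpos": joint angles; "qd": joint speeds; "tau": joint torques, N m; "eef_pos": TCP position; "tool_rot": TCP orientation; "force": force on the tool from outside, world axes, zero at the start; "torque": the same for the moment, N m; "width": finger opening in mm; "gripper_force": force on a finger pad.
Only numpy, scipy, OpenCV 4.12 (cv2) and the standard library are available. Lean on these libraries where they do the work, as an engineer would, in place of code of your own. Each camera call takes 0.05 s, during which the arm holds its last target. There are 200 camera calls.

TASK

The carrier on the glass mat has three coloured inserts, each bored for one vial of today's batch: take the blue-capped, the black-capped and the green-capped vial that stand about on the mat and stand each upright in the insert of its own cap's colour, right down in the well. The red-capped vial still sitting in the black insert is left over from the last batch; take it out first and stand it upright in the white return tray. Leave the amber dropper bottle and the yellow-capped vial standing where they are.

Things in the scene. Friction and masses are not known exactly. Their poses are not given: they have to be found in the camera images.
- vial_blue_mid (a point): amber glass vial with a blue screw cap, 30 mm diameter (cap 26 mm), 66 mm tall, about 30 g, standing upright on the glass mat; the point is on its axis half-way up, 33 mm above its foot; z points up along it
- vial_black_mid (a point): white vial with a black screw cap, 27 mm diameter (cap 23 mm), 56 mm tall, about 30 g, standing upright on the glass mat; the point is on its axis half-way up, 28 mm above its foot; z points up along it
- vial_green_mid (a point): small white vial with a green screw cap, 22 mm diameter (cap 18 mm), 46 mm tall, about 30 g, standing upright on the glass mat; the point is on its axis half-way up, 23 mm above its foot; z points up along it
- vial_red_mid (a point): white vial with a red screw cap (the leftover), 27 mm diameter (cap 23 mm), 56 mm tall, about 30 g, at the start standing in the well of the black insert; the point is on its axis half-way up, 28 mm above its foot; z points up along it
- dropper_mid (a point): amber dropper bottle with a black rubber bulb, 31 mm diameter, 92 mm tall, standing on the glass mat; does not belong in the carrier; the point is on its axis half-way up, 46 mm above its foot
- vial_yellow_mid (a point): white vial with a yellow screw cap, 27 mm diameter (cap 23 mm), 56 mm tall, standing upright on the glass mat; belongs to another batch, not to the carrier; the point is on its axis half-way up, 28 mm above its foot
- well_blue (a point): blue insert of the carrier, a fixed block 54 x 54 mm and 26 mm high, with one round well of 34 mm bore, 18 mm deep, its mouth countersunk 5 mm at 45 degrees to 44 mm; the point is the middle of the mouth, level with the block's top, 30 mm above the glass mat. The three inserts stand in a row, 58 mm from middle to middle, in any order; x of this point runs level across the row, y along the row, z up
- well_black (a point): black insert, the same block with a well of 31 mm bore, 18 mm deep, countersunk to 41 mm; the point is the middle of the mouth, level with the block's top; x across the row, y along it, z up. The red-capped vial stands in it at the start
- well_green (a point): green insert, the same block with a well of 26 mm bore, 18 mm deep, countersunk to 36 mm; the point is the middle of the mouth, level with the block's top; x across the row, y along it, z up. The carrier's sheet-metal cradle, 66 x 184 mm, and its end handles (16 mm farther out at each end) stay below the inserts' tops; the cradle is fixed
- tray_floor (a point): white shallow return tray, fixed, on the black worktop in front of the mat, 104 x 72 mm outside with a rounded rim 15 mm high and walls 3 mm thick; the point is the middle of its inner floor; x along its short side (66 mm inside), y along its long side (98 mm inside), z up
There are look-alikes about, which are no part of the job. What is shaped like the part that bears vial_black_mid but turquoise is not meant.

How it is judged:
By the outcome, as a careful person would: the job done as asked, in the order asked, and still so for the second after the job is handed in, with the robot touching nothing.
It also fails if it takes over 102 s, if anything falls off the work surface, if the arm or the gripper's body presses on something with over 40 N, if the wrist force passes 120 N, or if a joint passes its speed limit or range.

## Working session

There is one attempt and no reset: what is moved stays moved. The work goes in short steps, Python scripts to look and compute and a shell command to move; the robot and the scene stay as the last step left them, time stands still between calls to the robot, and variables do not carry over. Pictures are saved under pics/ and viewed, at most 14 in all, crops included, and the job is handed in when it is done.

```bash
ls; mkdir -p pics
python3 - <<'E'
from cell import ctrl, viewer, silhouettes
import cv2
s=ctrl.read_state();print({k:s[k] for k in('clock','eef_pos','tool_rot','width')})
for c in('top','side'):
    p,d=viewer.get_image(c);cv2.imwrite(f'pics/{c}0.png',p[:,:,::-1])
    m=viewer.camera_model(c);print(c,m)
E
```

```text
pics
{'clock': 0.0, 'eef_pos': array([284.10064421, 583.95518467, 249.40334006]), 'tool_rot': array([-3.13968660e+00,  4.74372612e-05,  2.68875566e+00]), 'width': 85.14655816916918}
top {'fx': 436.21586084276083, 'fy': 436.21586084276083, 'cx': 313.27624708436105, 'cy': 235.58637081243006, 'dist': array([-0.04794799,  0.        ,  0.        ,  0.        ,  0.        ]), 'T': array([[ 2.92197213e-02, -9.99384108e-01,  1.94322579e-02,
         5.24656057e+02],
       [-9.98971192e-01, -2.98711142e-02, -3.41214626e-02,
         1.26393690e+02],
       [ 3.46809107e-02, -1.84152462e-02, -9.99228759e-01,
         9.35960906e+02],
       [ 0.00000000e+00,  0.00000000e+00,  0.00000000e+00,
         1.00000000e+00]])}
side {'fx': 554.8809047936442, 'fy': 554.8809047936442, 'cx': 317.7356733874278, 'cy': 244.5866791542691, 'dist': array([-0.00042569,  0.        ,  0.        ,  0.        ,  0.        ]), 'T': array([[-5.04710564e-01, -3.89931397e-01,  7.70208253e-01,
        -2.53421515e+02],
       [-8.63187872e-01,  2.14311592e-01, -4.57140284e-01,
         5.72830221e+02],
       [ 1.31887922e-02, -8.95557953e-01, -4.44749377e-01,
         5.14540202e+02],
       [ 0.00000000e+00,  0.00000000e+00,  0.00000000e+00,
         1.00000000e+00]])}
```

View pics/top0.png

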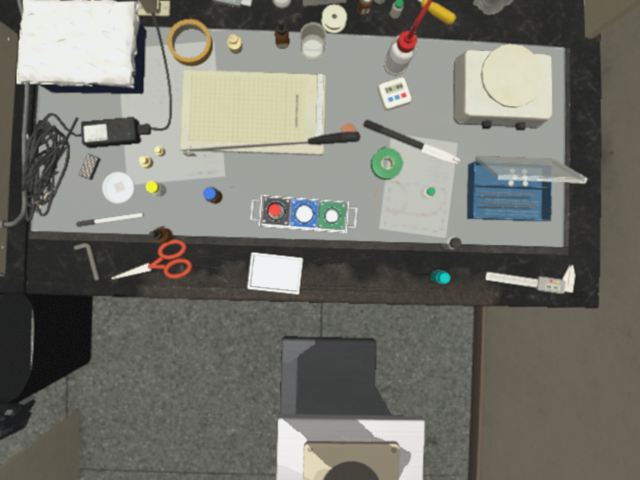

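View pics/side0.png

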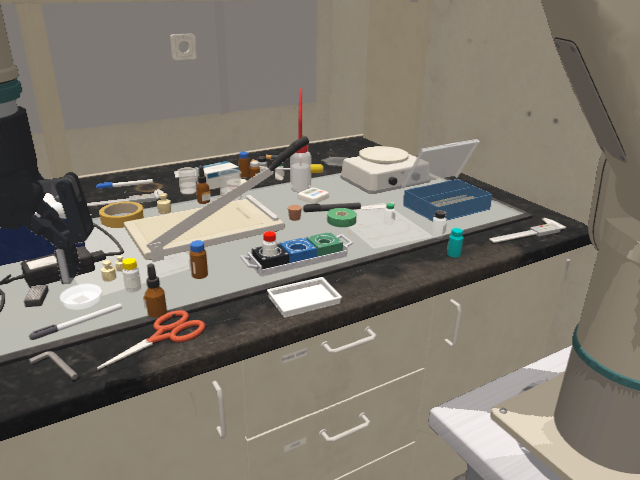

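Top view: carrier has black+red (275,211), blue (304,213) and green (332,214). The vials are blue (211,195), green (431,192), black (455,243), yellow (153,187), dropper (160,232). The tray is at (275,272), and the turquoise look-alike is at (441,277). The cutter blade is raised behind the carrier.

```bash
cat > h.py <<'E'
from cell import ctrl, viewer, silhouettes
import cv2, numpy as np
def ray(c,uv,m=None):
    m=m or viewer.camera_model(c)
    K=np.array([[m['fx'],0,m['cx']],[0,m['fy'],m['cy']],[0,0,1]])
    n=cv2.undistortPoints(np.array(uv,float).reshape(-1,1,2),K,np.array(m['dist'])).reshape(-1,2)
    d=np.c_[n,np.ones(len(n))]
    return m['T'][:3,3], d@m['T'][:3,:3].T
def atz(c,uv,z,m=None):
    o,d=ray(c,uv,m); return o+d*((z-o[2])/d[:,2])[:,None]
def cloud(c,dep,mask,m=None):
    v,u=np.nonzero(mask&(dep>0)); o,d=ray(c,np.c_[u,v],m); return o+d*dep[v,u][:,None]
def proj(c,P,m=None):
    m=m or viewer.camera_model(c); Ti=np.linalg.inv(m['T'])
    K=np.array([[m['fx'],0,m['cx']],[0,m['fy'],m['cy']],[0,0,1]])
    return cv2.projectPoints(np.array(P,float).reshape(-1,1,3),cv2.Rodrigues(Ti[:3,:3])[0],Ti[:3,3],K,np.array(m['dist']))[0].reshape(-1,2)
E
python3 - <<'E'
from h import *
np.set_printoptions(precision=1,suppress=True)
for c in('top','side'):
    p,d=viewer.get_image(c); np.save(c+'d.npy',d)
    for n in 'vial_blue_mid vial_black_mid vial_green_mid vial_red_mid dropper_mid vial_yellow_mid well_blue well_black well_green tray_floor'.split():
        for r in silhouettes(c,n)[:3]:
            C=cloud(c,d,r['pixels'])
            if len(C): print(c,n,round(r['score'],2),np.array(r['xy']),r['pixels'].sum(),'mean',C.mean(0),'lo',np.percentile(C,3,0),'hi',np.percentile(C,97,0))
    if c=='top':
        for uv in((400,170),(250,230),(450,230),(400,260)):
            msk=np.zeros((480,640),bool);msk[uv[1]-2:uv[1]+3,uv[0]-2:uv[0]+3]=1;print(uv,cloud(c,d,msk).mean(0))
        for uv in((335,137),(345,136),(300,140),(250,143)):
            msk=np.zeros((480,640),bool);msk[uv[1],uv[0]]=1;print('cut',uv,cloud(c,d,msk))
E
```

```text
top vial_blue_mid 0.54 [211.7 197.3] 230 mean [616.9 300.   59.6] lo [605.3 290.5  15.6] hi [629.3 313.4  76.2]
top vial_black_mid 0.54 [450.8 242.9] 227 mean [ 536.2 -188.4   48.4] lo [ 524.4 -202.5   11.8] hi [ 548.4 -179.8   66.1]
top vial_black_mid 0.48 [153.7 186. ] 202 mean [628.3 416.8  49.7] lo [617.8 408.7  17.4] hi [639.3 429.5  65.8]
top vial_black_mid 0.46 [439.4 276.1] 207 mean [ 465.3 -168.5   42.6] lo [ 453.5 -182.6    6.2] hi [ 476.4 -160.3   58.5]
top vial_red_mid 0.54 [276.8 210.3] 135 mean [587.7 174.4  71.3] lo [577.4 164.   50.1] hi [599.3 185.7  78.6]
top dropper_mid 0.39 [429.4 194.4] 141 mean [ 639.4 -138.6   40.3] lo [ 630.8 -149.8    8.9] hi [ 648.9 -131.4   55.5]
top vial_yellow_mid 0.53 [154.7 188.5] 214 mean [628.2 417.1  48.9] lo [617.9 408.7  13.7] hi [639.2 430.6  65.8]
top well_blue 0.87 [305.  211.5] 752 mean [588.2 115.3  31. ] lo [561.5  88.   12. ] hi [614.7 141.7  40.6]
top well_black 0.7 [281.2 209.6] 550 mean [590.1 173.2  36.4] lo [564.3 148.6  20. ] hi [616.7 200.   40.9]
top well_green 0.83 [333.1 214.8] 709 mean [585.2  59.6  33.8] lo [559.
[... 1205 characters left out ...]
1 387.2   7.8] hi [606.1 424.   94.3]
side vial_yellow_mid 0.63 [130.4 275.1] 516 mean [624.7 424.9  39.3] lo [617.  411.2  11.1] hi [640.3 436.9  64.5]
side well_blue 0.6 [298.3 248.8] 622 mean [582.2 118.6  32. ] lo [560.5  93.3  20.1] hi [613.1 145.7  39. ]
side well_black 0.61 [268.1 258.3] 523 mean [576.9 181.2  31.9] lo [562.4 151.4  20.2] hi [612.4 204.2  39.2]
side well_green 0.69 [326.3 245.5] 559 mean [578.5  61.4  33.1] lo [558.2  36.2  20.7] hi [611.4  87.7  39.4]
side tray_floor 0.9 [302.9 297.6] 1824 mean [464.4 173.9   6.9] lo [423.8 124.2   1.7] hi [499.5 227.7  15.7]
side tray_floor 0.66 [268.  245.1] 339 mean [585.6 179.8  57.2] lo [577.4 166.3  35.9] hi [599.5 190.2  76.4]
```

Run:
```python
from h import *
np.set_printoptions(precision=1,suppress=True)
d=np.load('topd.npy'); sd=np.load('sided.npy')
A=cloud('top',d,np.ones_like(d,bool)); S=cloud('side',sd,np.ones_like(d,bool))
for n,x,y,h,cr in(('blue',613,302,76,13),('black',533,-190,66,11.5),('green',637,-139,56,9),('red',588,175,78,11.5),('yel',627,417,66,11.5),('turq',462,-170,58,11.5)):
    for nm,C in(('top',A),('side',S)):
        q=C[(np.hypot(C[:,0]-x,C[:,1]-y)<22)&(C[:,2]>h-4)]
        if len(q): print(n,nm,len(q),'z',np.percentile(q[:,2],90),'mid',(np.percentile(q,2,0)+np.percentile(q,98,0))/2)
# inserts top faces: rect fit
q=A[(abs(A[:,0]-588)<45)&(abs(A[:,1]-116)<100)&(abs(A[:,2]-40)<3)]
print('insert top',cv2.minAreaRect(q[:,:2].astype(np.float32)),np.median(q[:,2]))
q=A[(abs(A[:,0]-461)<50)&(abs(A[:,1]-173)<62)&(A[:,2]>10)&(A[:,2]<20)]
print('tray rim',cv2.minAreaRect(q[:,:2].astype(np.float32)),np.median(q[:,2]))
q=A[(abs(A[:,0]-461)<20)&(abs(A[:,1]-173)<30)];print('floor',np.median(q,0))
q=A[(A[:,0]<690)&(A[:,0]>430)&(A[:,2]>85)&(abs(A[:,1])<330)];print('tall',len(q),q[:8])
s=ctrl.read_state();Y=s['tool_rot'][2];print('turn tool z',Y-np.pi/2,s['eef_pos'])
R=cv2.Rodrigues(np.array([0,0,Y]))[0]@np.diag([1,-1,-1.])
for t in((588,175,180),):print('shift',R.T@(np.array(t)-s['eef_pos']))
```

```text
blue top 118 z 75.68395206017622 mid [620.1 304.4  74.5]
blue side 78 z 74.95218005747756 mid [619.1 307.   74. ]
black top 88 z 65.91930036716676 mid [ 536.5 -192.9   64.6]
black side 41 z 64.42931613765904 mid [ 537.  -192.    63.5]
green top 52 z 55.29784345294979 mid [ 641.7 -141.7   54.1]
green side 21 z 54.751080559784214 mid [ 640.8 -140.9   53.5]
red top 91 z 77.93589426732615 mid [589.6 175.6  76.6]
red side 60 z 76.58153567979318 mid [590.1 177.8  75.7]
yel top 83 z 65.7637850875388 mid [630.7 422.6  64.3]
yel side 73 z 64.96819833109556 mid [630.2 424.4  63.9]
turq top 87 z 58.37961867347383 mid [ 463.  -173.5   57.3]
turq side 48 z 57.40334460074068 mid [ 464.3 -172.4   55.9]
insert top ((588.1946411132812, 116.51505279541016), (170.0977325439453, 54.121498107910156), 87.22969055175781) 38.534607313541414
tray rim ((461.6201171875, 173.51296997070312), (108.5003890991211, 76.46036529541016), 85.34046936035156) 14.742081421062608
floor [460.8 172.3   3.5]
tall 801 [[ 689.8 -235.8  100.7]
 [ 688.8 -235.5  106. ]
 [ 687.8 -235.1  111.5]
 [ 687.1 -235.4  115.5]
 [ 687.7 -238.5  112.8]
 [ 687.8 -240.7  112.5]
 [ 688.  -242.9  112. ]
 [ 688.1 -244.8  112.2]]
turn tool z 1.1179667847597385 [284.3 584.5 250.3]
shift [-452.2 -235.4   70.3]
```

```bash
python3 -m creep '[{"jaw":0.2,"xyz":[-452,-235,80],"angular":[0,0,1.118]},{"jaw":0.2,"xyz":[-452,-235,80],"angular":[0,0,1.118]},{"jaw":0.2,"xyz":[-452,-235,80],"angular":[0,0,1.118]},{"jaw":0.2,"xyz":[-452,-235,80],"angular":[0,0,1.118]},{"jaw":0.2,"xyz":[-452,-235,80],"angular":[0,0,1.118]},{"jaw":0.2,"xyz":[-452,-235,80],"angular":[0,0,1.118]},{"jaw":0.2,"xyz":[-452,-235,80],"angular":[0,0,1.118]},{"jaw":0.2,"xyz":[-452,-235,80],"angular":[0,0,1.118]},{"jaw":0.2,"xyz":[-452,-235,80],"angular":[0,0,1.118]},{"jaw":0.2,"xyz":[-452,-235,80],"angular":[0,0,1.118]},{"jaw":0.2,"xyz":[-452,-235,80],"angular":[0,0,1.118]},{"jaw":0.2,"xyz":[-452,-235,80],"angular":[0,0,1.118]}]'
python3 - <<'E'
from h import *
s=ctrl.read_state();print(s['clock'],s['eef_pos'],s['tool_rot'],s['width'])
p,d=viewer.get_image('wrist');cv2.imwrite('pics/w1.png',p[:,:,::-1])
m=viewer.camera_model('wrist');print(m['T'][:3,3])
C=cloud('wrist',d,np.ones_like(d,bool),m)
q=C[(np.hypot(C[:,0]-590,C[:,1]-176)<22)&(C[:,2]>73)&(C[:,2]<85)]
if len(q): print('red',len(q),(np.percentile(q,2,0)+np.percentile(q,98,0))/2)
q=C[(abs(C[:,0]-588)<45)&(abs(C[:,1]-116)<100)&(abs(C[:,2]-39)<4)]
if len(q): print(len(q),cv2.minAreaRect(q[:,:2].astype(np.float32)),np.median(q[:,2]))
for P in((588.2,116.5,39.5),(591,174.4,39.5),(585.4,58.6,39.5)):print(proj('wrist',P,m))
E
```

```text
clock: 2.7
eef_pos: [587.0, 177.9, 170.5]
tool_rot: [-3.141, -0.001, 1.574]
force: [-0.6, 0.5, 0.7]
width: 51.1
gripper_force: 0.0
2.7 [587.02994147 177.94137629 170.5378326 ] [-3.14126620e+00 -1.29475135e-03  1.57418070e+00] 51.14685677670808
[587.8042798  261.25448394 294.95764861]
red 1120 [591.94387061 175.88438617  75.6553683 ]
10463 ((589.7454223632812, 116.45753479003906), (170.92404174804688, 54.766090393066406), 87.25225067138672) 38.28274267594293
[[325.85650371 313.5012021 ]]
[[330.26136807 237.99507092]]
[[321.97635817 380.13615492]]
```

View pics/w1.png

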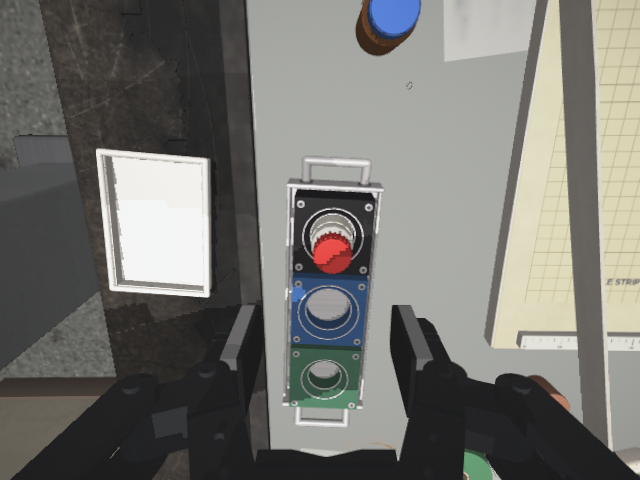

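The view shows the red vial in the black insert (332,237), the empty blue well (327,312) and green well (325,378), all within about 1.5 mm of predictions.

```bash
python3 -m creep '[{"jaw":0.2,"xyz":[-2,4,40],"angular":[0,0,0]},{"jaw":0.2,"xyz":[-2,4,80],"angular":[0,0,0]},{"jaw":0.2,"xyz":[-2,4,106],"angular":[0,0,0]},{"jaw":0.2,"xyz":[-2,4,106],"angular":[0,0,0]},{"jaw":0.2,"xyz":[-2,4,106],"angular":[0,0,0]},{"jaw":-1,"xyz":[-2,4,106],"angular":[0,0,0]},{"jaw":-1,"xyz":[-2,4,106],"angular":[0,0,0]},{"jaw":-1,"xyz":[-2,4,106],"angular":[0,0,0]},{"jaw":-1,"xyz":[-2,4,106],"angular":[0,0,0]},{"jaw":-1,"xyz":[-2,4,106],"angular":[0,0,0]}]'
```

```text
clock: 4.0
eef_pos: [592.6, 173.9, 65.9]
tool_rot: [3.14, -0.001, 1.571]
force: [-0.9, 0.2, 5.9]
width: 24.3
gripper_force: 58.4
```

```bash
python3 -m creep '[{"jaw":-1,"xyz":[0,0,-20],"angular":[0,0,0]},{"jaw":-1,"xyz":[0,0,-50],"angular":[0,0,0]},{"jaw":-1,"xyz":[0,0,-80],"angular":[0,0,0]},{"jaw":-1,"xyz":[0,-40,-80],"angular":[0,0,0]},{"jaw":-1,"xyz":[0,-85,-80],"angular":[0,0,0]},{"jaw":-1,"xyz":[0,-131,-70],"angular":[0,0,0]},{"jaw":-1,"xyz":[0,-131,-70],"angular":[0,0,0]},{"jaw":-1,"xyz":[0,-131,-70],"angular":[0,0,0]}]'
python3 - <<'E'
from h import *
p,d=viewer.get_image('side');cv2.imwrite('pics/s2.png',cv2.resize(p[150:350,200:420,::-1],None,fx=2.5,fy=2.5))
E
```

```text
clock: 5.0
eef_pos: [462.6, 173.9, 135.6]
tool_rot: [3.138, -0.001, 1.571]
force: [0.0, 1.1, -0.3]
width: 24.0
gripper_force: 59.2
```

View pics/s2.png

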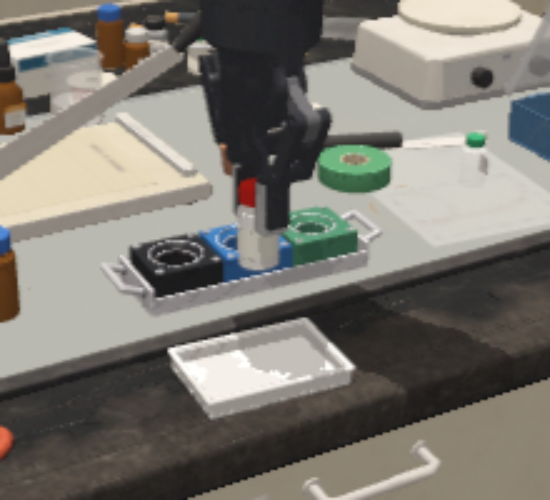

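The red vial (about (255,235) in the crop) hangs upright in the jaws. Next, lower it into the tray.

```bash
python3 -m creep '[{"jaw":-1,"xyz":[0,0,40],"angular":[0,0,0]},{"jaw":-1,"xyz":[0,0,75],"angular":[0,0,0]},{"jaw":-1,"xyz":[0,0,83],"angular":[0,0,0]},{"jaw":-1,"xyz":[0,0,86],"angular":[0,0,0]},{"jaw":-1,"xyz":[0,0,87],"angular":[0,0,0]},{"jaw":-1,"xyz":[0,0,88],"angular":[0,0,0]},{"jaw":-1,"xyz":[0,0,88],"angular":[0,0,0]}]'
```

```text
clock: 5.92
eef_pos: [461.4, 173.2, 49.1]
tool_rot: [3.141, -0.001, 1.57]
force: [-4.6, -2.3, 18.4]
width: 24.1
gripper_force: 61.1
```

Touching down, force 18 N. I'll ease off 1 mm, release and rise.

```bash
python3 -m creep '[{"jaw":-1,"xyz":[0,0,-1.5],"angular":[0,0,0]},{"jaw":-0.3,"xyz":[0,0,-1.5],"angular":[0,0,0]},{"jaw":0.2,"xyz":[0,0,-1.5],"angular":[0,0,0]},{"jaw":0.2,"xyz":[0,0,-1.5],"angular":[0,0,0]},{"jaw":0.2,"xyz":[0,0,-1.5],"angular":[0,0,0]},{"jaw":0.2,"xyz":[0,0,-40],"angular":[0,0,0]},{"jaw":0.2,"xyz":[0,0,-90],"angular":[0,0,0]},{"jaw":0.2,"xyz":[0,0,-110],"angular":[0,0,0]},{"jaw":0.2,"xyz":[0,0,-110],"angular":[0,0,0]}]'
python3 - <<'E'
from h import *
p,d=viewer.get_image('side');cv2.imwrite('pics/s3.png',cv2.resize(p[150:350,200:420,::-1],None,fx=2.5,fy=2.5))
C=cloud('side',d,np.ones_like(d,bool))
q=C[(np.hypot(C[:,0]-461,C[:,1]-173)<20)&(C[:,2]>40)&(C[:,2]<70)];print(len(q),q.max(0),q.min(0))
s=ctrl.read_state();print(s['clock'],s['eef_pos'],s['qpos'])
E
```

```text
clock: 7.05
eef_pos: [461.9, 173.9, 157.6]
tool_rot: [3.139, -0.001, 1.571]
force: [-0.5, 0.2, -1.7]
width: 51.4
gripper_force: 0.0
216 [473.13260516 190.07219793  61.56788785] [445.74348533 166.02528787  40.02172453]
7.1 [461.02144549 173.68081646 156.43221192] [-0.61857425  0.56801465  0.29450515  2.04804447 -0.29662285  0.56445618
 -0.11533955]
```

View pics/s3.png

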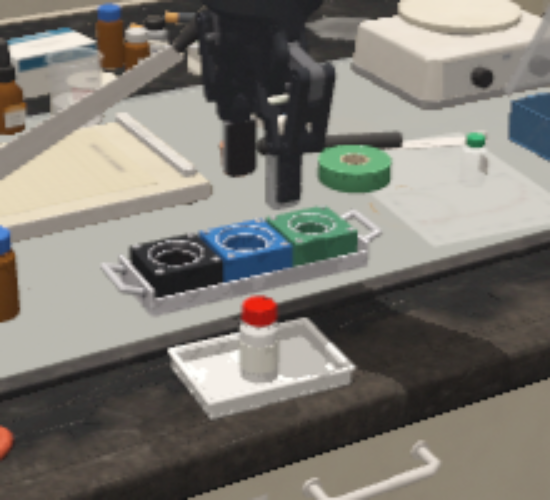

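The red vial stands upright in the tray. Next is the black vial.

```bash
python3 -m creep '[{"jaw":0.2,"xyz":[-366,76,0],"angular":[0,0,0]},{"jaw":0.2,"xyz":[-366,76,0],"angular":[0,0,0]},{"jaw":0.2,"xyz":[-366,76,0],"angular":[0,0,0]},{"jaw":0.2,"xyz":[-366,76,0],"angular":[0,0,0]},{"jaw":0.2,"xyz":[-366,76,0],"angular":[0,0,0]},{"jaw":0.2,"xyz":[-366,76,0],"angular":[0,0,0]},{"jaw":0.2,"xyz":[-366,76,0],"angular":[0,0,0]},{"jaw":0.2,"xyz":[-366,76,0],"angular":[0,0,0]},{"jaw":0.2,"xyz":[-366,76,0],"angular":[0,0,0]}]'
cat > loc.py <<'E'
from h import *
import sys
x,y,h=map(float,sys.argv[1:4])
m=viewer.camera_model('wrist');p,d=viewer.get_image('wrist');cv2.imwrite(sys.argv[4],p[:,:,::-1])
C=cloud('wrist',d,np.ones_like(d,bool),m)
q=C[(np.hypot(C[:,0]-x,C[:,1]-y)<22)&(C[:,2]>h-4)&(C[:,2]<h+6)]
c=(np.percentile(q,2,0)+np.percentile(q,98,0))/2
s=ctrl.read_state();e=s['eef_pos'];print(len(q),c,'tcp',e,'tool shift',c[1]-e[1],c[0]-e[0],e[2])
E
python3 loc.py 536 -192 66 pics/w4.png
```

```text
clock: 8.22
eef_pos: [536.6, -190.4, 155.4]
tool_rot: [-3.14, -0.002, 1.573]
force: [-0.1, -0.8, -0.0]
width: 51.4
gripper_force: 0.0
1056 [ 538.22824392 -193.51702371   64.18435936] tcp [ 536.7972254  -190.4691953   155.69720607] tool shift -3.0478284106338833 1.4310185162419202 155.69720606871908
```

View pics/w4.png

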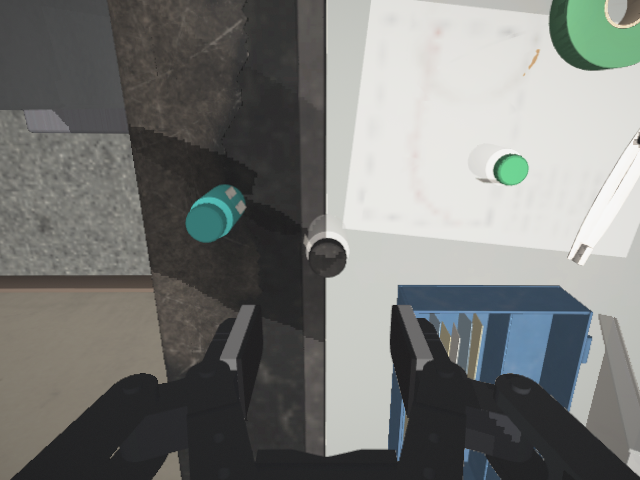

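Black vial at (328,255) between the jaws' lanes, clear of the turquoise one (208,222) and the blue box.

```bash
python3 -m creep '[{"jaw":0.2,"xyz":[-3,1,40],"angular":[0,0,0]},{"jaw":0.2,"xyz":[-3,1,80],"angular":[0,0,0]},{"jaw":0.2,"xyz":[-3,1,102],"angular":[0,0,0]},{"jaw":0.2,"xyz":[-3,1,102],"angular":[0,0,0]},{"jaw":0.2,"xyz":[-3,1,102],"angular":[0,0,0]},{"jaw":-1,"xyz":[-3,1,102],"angular":[0,0,0]},{"jaw":-1,"xyz":[-3,1,102],"angular":[0,0,0]},{"jaw":-1,"xyz":[-3,1,102],"angular":[0,0,0]},{"jaw":-1,"xyz":[-3,1,102],"angular":[0,0,0]},{"jaw":-1,"xyz":[-3,1,102],"angular":[0,0,0]},{"jaw":-1,"xyz":[-3,1,60],"angular":[0,0,0]},{"jaw":-1,"xyz":[-3,1,10],"angular":[0,0,0]}]'
```

```text
clock: 9.78
eef_pos: [537.3, -195.3, 146.9]
tool_rot: [-3.14, -0.001, 1.571]
force: [1.2, 0.0, -0.2]
width: 24.9
gripper_force: 59.0
```

```bash
python3 -m creep '[{"jaw":-1,"xyz":[369,54.5,0],"angular":[0,0,0]},{"jaw":-1,"xyz":[369,54.5,0],"angular":[0,0,0]},{"jaw":-1,"xyz":[369,54.5,0],"angular":[0,0,0]},{"jaw":-1,"xyz":[369,54.5,0],"angular":[0,0,0]},{"jaw":-1,"xyz":[369,54.5,0],"angular":[0,0,0]},{"jaw":-1,"xyz":[369,54.5,0],"angular":[0,0,0]},{"jaw":-1,"xyz":[369,54.5,0],"angular":[0,0,0]},{"jaw":-1,"xyz":[369,54.5,0],"angular":[0,0,0]},{"jaw":-1,"xyz":[369,54.5,0],"angular":[0,0,0]},{"jaw":-1,"xyz":[369,54.5,0],"angular":[0,0,0]}]'
python3 - <<'E'
from h import *
m=viewer.camera_model('wrist');p,d=viewer.get_image('wrist');cv2.imwrite('pics/w5.png',p[:,:,::-1])
C=cloud('wrist',d,np.ones_like(d,bool),m)
q=C[(abs(C[:,0]-588)<45)&(C[:,1]>143)&(C[:,1]<230)&(abs(C[:,2]-38.5)<3)]
print(len(q),cv2.minAreaRect(q[:,:2].astype(np.float32)),np.percentile(q,[1,99],0))
for P in((592,174.8,39),):print(proj('wrist',P,m))
s=ctrl.read_state();print(s['eef_pos'])
E
```

```text
clock: 11.02
eef_pos: [592.6, 171.7, 146.5]
tool_rot: [3.142, 0.0, 1.568]
force: [-0.5, -0.5, -0.6]
width: 25.2
gripper_force: 59.0
4375 ((592.2199096679688, 172.08985900878906), (60.26987075805664, 54.755210876464844), 87.46929168701172) [[564.87192354 144.69977007  35.61438564]
 [619.56478695 202.4044364   40.16848519]]
[[323.41635319 240.3793336 ]]
[592.65624457 172.01833116 146.4969719 ]
```

View pics/w5.png

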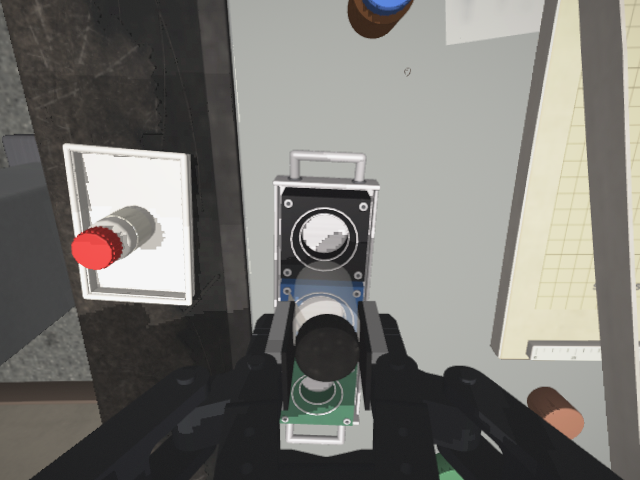

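The empty black well is centred at (324,238), so the vial needs about +3 mm in y. Descending in small steps.

```bash
python3 -m creep '[{"jaw":-1,"xyz":[3,0,30],"angular":[0,0,0]},{"jaw":-1,"xyz":[3,0,55],"angular":[0,0,0]},{"jaw":-1,"xyz":[3,0,60],"angular":[0,0,0]},{"jaw":-1,"xyz":[3,0,65],"angular":[0,0,0]},{"jaw":-1,"xyz":[3,0,69],"angular":[0,0,0]},{"jaw":-1,"xyz":[3,0,73],"angular":[0,0,0]},{"jaw":-1,"xyz":[3,0,76],"angular":[0,0,0]},{"jaw":-1,"xyz":[3,0,76],"angular":[0,0,0]}]'
```

```text
clock: 12.08
eef_pos: [592.8, 175.8, 70.3]
tool_rot: [3.141, 0.001, 1.57]
force: [0.9, -3.2, -0.4]
width: 25.1
gripper_force: 59.2
```

Sliding freely inside the bore (foot about 13 mm down); continue to the bottom and release.

```bash
python3 -m creep '[{"jaw":-1,"xyz":[0,0,2],"angular":[0,0,0]},{"jaw":-1,"xyz":[0,0,4],"angular":[0,0,0]},{"jaw":-1,"xyz":[0,0,5],"angular":[0,0,0]},{"jaw":-1,"xyz":[0,0,5],"angular":[0,0,0]}]'
```

```text
clock: 12.58
eef_pos: [592.8, 175.7, 67.6]
tool_rot: [3.141, -0.0, 1.57]
force: [-4.1, -4.7, 19.2]
width: 24.7
gripper_force: 61.3
```

```bash
python3 -m creep '[{"jaw":-1,"xyz":[0,0,-1],"angular":[0,0,0]},{"jaw":-0.3,"xyz":[0,0,-1],"angular":[0,0,0]},{"jaw":0.2,"xyz":[0,0,-1],"angular":[0,0,0]},{"jaw":0.2,"xyz":[0,0,-1],"angular":[0,0,0]},{"jaw":0.2,"xyz":[0,0,-1],"angular":[0,0,0]},{"jaw":0.2,"xyz":[0,0,-40],"angular":[0,0,0]},{"jaw":0.2,"xyz":[0,0,-90],"angular":[0,0,0]},{"jaw":0.2,"xyz":[50,15,-100],"angular":[0,0,0]},{"jaw":0.2,"xyz":[110,27,-100],"angular":[0,0,0]},{"jaw":0.2,"xyz":[130,28,-100],"angular":[0,0,0]},{"jaw":0.2,"xyz":[130,28,-100],"angular":[0,0,0]},{"jaw":0.2,"xyz":[130,28,-100],"angular":[0,0,0]}]'
python3 loc.py 621 305 76 pics/w6.png
python3 - <<'E'
from h import *
for c in('top','side'):
    p,d=viewer.get_image(c);C=cloud(c,d,np.ones_like(d,bool))
    q=C[(np.hypot(C[:,0]-591,C[:,1]-175)<20)&(C[:,2]>72)&(C[:,2]<95)]
    if len(q):print(c,len(q),np.percentile(q[:,2],[50,90]),np.median(q,0))
cv2.imwrite('pics/s6.png',cv2.resize(p[150:350,180:440,::-1],None,fx=2.5,fy=2.5))
E
```

```text
clock: 14.08
eef_pos: [620.6, 303.4, 165.0]
tool_rot: [-3.141, 0.003, 1.568]
force: [-0.5, -0.4, 0.2]
width: 51.2
gripper_force: 0.0
1405 [621.17977601 305.70241847  74.23127976] tcp [620.85542743 303.22903053 165.22050862] tool shift 2.473387948297841 0.3243485819698435 165.2205086191372
top 100 [76.06839364 78.31758949] [591.16573612 176.01216319  76.06839364]
side 68 [75.33906578 76.73647891] [588.69139652 179.61446585  75.33906578]
```

View pics/s6.png

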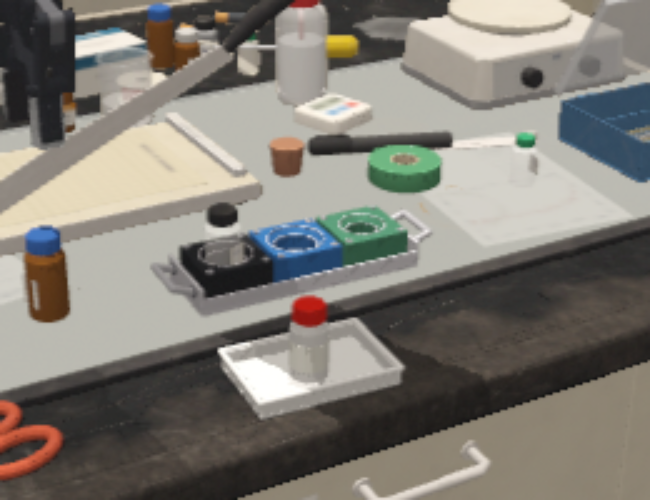

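The black vial (222,235) is seated in its well with its top at the same height the red one had. Next is blue.

```bash
python3 -m creep '[{"jaw":0.2,"xyz":[2,0,40],"angular":[0,0,0]},{"jaw":0.2,"xyz":[2,0,80],"angular":[0,0,0]},{"jaw":0.2,"xyz":[2,0,106],"angular":[0,0,0]},{"jaw":0.2,"xyz":[2,0,106],"angular":[0,0,0]},{"jaw":0.2,"xyz":[2,0,106],"angular":[0,0,0]},{"jaw":-1,"xyz":[2,0,106],"angular":[0,0,0]},{"jaw":-1,"xyz":[2,0,106],"angular":[0,0,0]},{"jaw":-1,"xyz":[2,0,106],"angular":[0,0,0]},{"jaw":-1,"xyz":[2,0,106],"angular":[0,0,0]},{"jaw":-1,"xyz":[2,0,106],"angular":[0,0,0]},{"jaw":-1,"xyz":[2,0,60],"angular":[0,0,0]},{"jaw":-1,"xyz":[2,0,5],"angular":[0,0,0]}]'
```

```text
clock: 15.72
eef_pos: [619.6, 308.2, 160.6]
tool_rot: [-3.139, 0.001, 1.571]
force: [1.0, 0.0, -0.1]
width: 28.0
gripper_force: 59.2
```

```bash
python3 -m creep '[{"jaw":-1,"xyz":[-188,-30.5,0],"angular":[0,0,0]},{"jaw":-1,"xyz":[-188,-30.5,0],"angular":[0,0,0]},{"jaw":-1,"xyz":[-188,-30.5,0],"angular":[0,0,0]},{"jaw":-1,"xyz":[-188,-30.5,0],"angular":[0,0,0]},{"jaw":-1,"xyz":[-188,-30.5,0],"angular":[0,0,0]},{"jaw":-1,"xyz":[-188,-30.5,0],"angular":[0,0,0]},{"jaw":-1,"xyz":[-188,-30.5,0],"angular":[0,0,0]}]'
python3 - <<'E'
from h import *
m=viewer.camera_model('wrist');p,d=viewer.get_image('wrist');cv2.imwrite('pics/w7.png',p[:,:,::-1])
for P in((589.5,117.8,39),):print(proj('wrist',P,m))
for i in range(3):print(ctrl.read_state()['eef_pos'])
E
```

```text
clock: 16.6
eef_pos: [590.0, 122.3, 160.1]
tool_rot: [-3.142, -0.001, 1.573]
force: [-0.1, 0.5, -0.1]
width: 28.5
gripper_force: 59.2
[[323.85458808 244.66988525]]
[589.9348099 121.9437769 160.0883277]
[589.9348099 121.9437769 160.0883277]
[589.9348099 121.9437769 160.0883277]
```

View pics/w7.png

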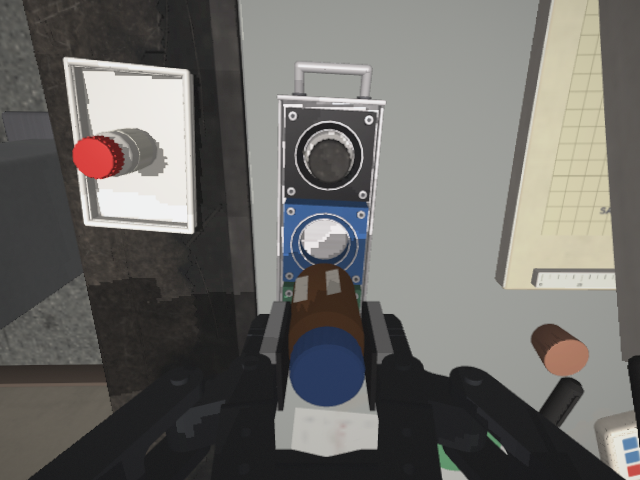

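The blue well is centred at (325,243), so the vial needs about -3 mm in y.

```bash
python3 -m creep '[{"jaw":-1,"xyz":[-3,0,35],"angular":[0,0,0]},{"jaw":-1,"xyz":[-3,0,62],"angular":[0,0,0]},{"jaw":-1,"xyz":[-3,0,69],"angular":[0,0,0]},{"jaw":-1,"xyz":[-3,0,74],"angular":[0,0,0]},{"jaw":-1,"xyz":[-3,0,78],"angular":[0,0,0]},{"jaw":-1,"xyz":[-3,0,82],"angular":[0,0,0]},{"jaw":-1,"xyz":[-3,0,84],"angular":[0,0,0]},{"jaw":-1,"xyz":[-3,0,84],"angular":[0,0,0]}]'
```

```text
clock: 17.65
eef_pos: [590.2, 118.0, 76.4]
tool_rot: [3.141, -0.001, 1.571]
force: [0.3, 1.4, -1.2]
width: 28.2
gripper_force: 59.4
```

```bash
python3 -m creep '[{"jaw":-1,"xyz":[0,0,2],"angular":[0,0,0]},{"jaw":-1,"xyz":[0,0,3.5],"angular":[0,0,0]},{"jaw":-1,"xyz":[0,0,4.5],"angular":[0,0,0]},{"jaw":-1,"xyz":[0,0,4.5],"angular":[0,0,0]}]'
```

```text
clock: 18.15
eef_pos: [590.1, 118.1, 73.2]
tool_rot: [3.141, -0.001, 1.571]
force: [-3.2, 3.1, 12.4]
width: 28.4
gripper_force: 60.7
```

```bash
python3 -m creep '[{"jaw":-0.3,"xyz":[0,0,0],"angular":[0,0,0]},{"jaw":0.2,"xyz":[0,0,0],"angular":[0,0,0]},{"jaw":0.2,"xyz":[0,0,0],"angular":[0,0,0]},{"jaw":0.2,"xyz":[0,0,0],"angular":[0,0,0]},{"jaw":0.2,"xyz":[0,0,-40],"angular":[0,0,0]},{"jaw":0.2,"xyz":[0,0,-85],"angular":[0,0,0]},{"jaw":0.2,"xyz":[-60,15,-85],"angular":[0,0,0]},{"jaw":0.2,"xyz":[-260,51,-85],"angular":[0,0,0]},{"jaw":0.2,"xyz":[-260,51,-85],"angular":[0,0,0]},{"jaw":0.2,"xyz":[-260,51,-85],"angular":[0,0,0]},{"jaw":0.2,"xyz":[-260,51,-85],"angular":[0,0,0]},{"jaw":0.2,"xyz":[-260,51,-85],"angular":[0,0,0]}]'
python3 loc.py 641 -141 56 pics/w8.png
python3 - <<'E'
from h import *
for c in('top','side'):
    p,d=viewer.get_image(c);C=cloud(c,d,np.ones_like(d,bool))
    q=C[(np.hypot(C[:,0]-590,C[:,1]-118)<20)&(C[:,2]>75)&(C[:,2]<105)]
    if len(q):print(c,len(q),np.percentile(q[:,2],[50,90]),np.median(q,0))
E
```

```text
clock: 19.65
eef_pos: [640.5, -144.0, 156.4]
tool_rot: [-3.141, 0.0, 1.568]
force: [-0.1, 1.2, 0.8]
width: 51.3
gripper_force: 0.0
587 [ 642.94486841 -142.67337905   53.97122082] tcp [ 640.71106009 -141.42333785  156.35526972] tool shift -1.2500412014393874 2.233808317450894 156.35526972082383
top 136 [85.99287209 88.52397854] [588.35742983 114.79816842  85.99287209]
side 122 [84.36685628 86.66155576] [582.42305152 119.4106032   84.36685628]
```

View pics/w8.png

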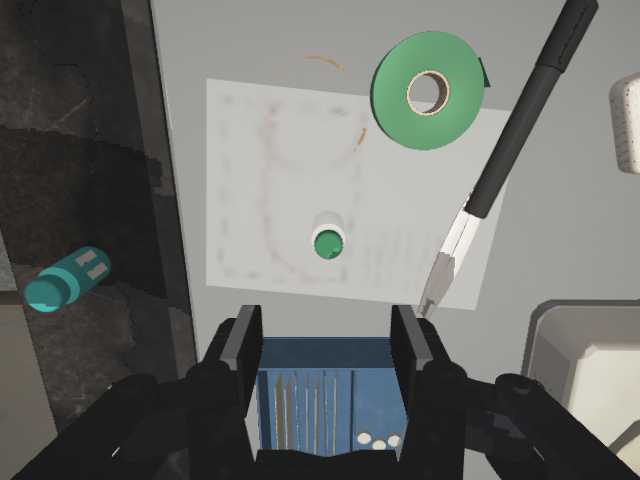

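The green vial is at (328,243), with the box edge well below it (row 337). The blue vial's top at 88 mm shows it is seated.

```bash
python3 -m creep '[{"jaw":0.2,"xyz":[-1,1.5,40],"angular":[0,0,0]},{"jaw":0.2,"xyz":[-1,1.5,80],"angular":[0,0,0]},{"jaw":0.2,"xyz":[-1,1.5,106],"angular":[0,0,0]},{"jaw":0.2,"xyz":[-1,1.5,106],"angular":[0,0,0]},{"jaw":0.2,"xyz":[-1,1.5,106],"angular":[0,0,0]},{"jaw":-1,"xyz":[-1,1.5,106],"angular":[0,0,0]},{"jaw":-1,"xyz":[-1,1.5,106],"angular":[0,0,0]},{"jaw":-1,"xyz":[-1,1.5,106],"angular":[0,0,0]},{"jaw":-1,"xyz":[-1,1.5,106],"angular":[0,0,0]},{"jaw":-1,"xyz":[-1,1.5,106],"angular":[0,0,0]},{"jaw":-1,"xyz":[-1,1.5,60],"angular":[0,0,0]},{"jaw":-1,"xyz":[-1,1.5,0],"angular":[0,0,0]}]'
```

```text
clock: 21.3
eef_pos: [641.3, -143.3, 156.7]
tool_rot: [-3.138, -0.001, 1.571]
force: [1.7, -0.5, 0.1]
width: 19.6
gripper_force: 58.8
```

```bash
python3 -m creep '[{"jaw":-1,"xyz":[203,-55,0],"angular":[0,0,0]},{"jaw":-1,"xyz":[203,-55,0],"angular":[0,0,0]},{"jaw":-1,"xyz":[203,-55,0],"angular":[0,0,0]},{"jaw":-1,"xyz":[203,-55,0],"angular":[0,0,0]},{"jaw":-1,"xyz":[203,-55,0],"angular":[0,0,0]},{"jaw":-1,"xyz":[203,-55,0],"angular":[0,0,0]},{"jaw":-1,"xyz":[203,-55,0],"angular":[0,0,0]}]'
python3 - <<'E'
from h import *
m=viewer.camera_model('wrist');p,d=viewer.get_image('wrist');cv2.imwrite('pics/w9.png',p[:,:,::-1])
for P in((587.3,60.6,39),):print(proj('wrist',P,m))
print(ctrl.read_state()['eef_pos'])
E
```

```text
clock: 22.18
eef_pos: [588.0, 57.1, 156.9]
tool_rot: [3.141, 0.001, 1.568]
force: [0.5, -0.1, -0.8]
width: 19.1
gripper_force: 58.9
[[323.39782207 234.41012063]]
[587.87447074  57.39599579 156.85638845]
```

View pics/w9.png

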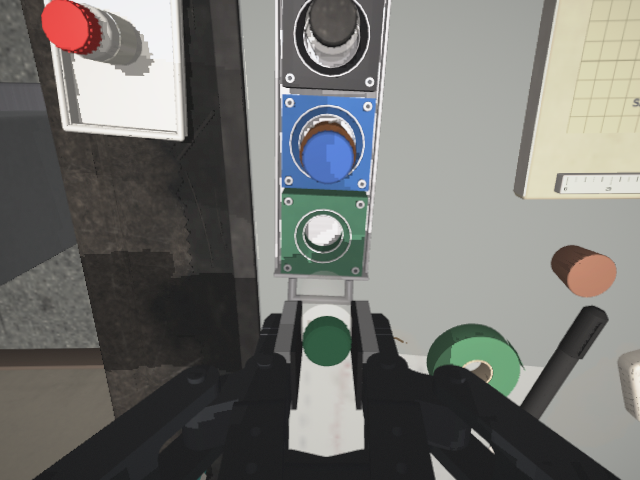

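The green well at (323,235) matches the prediction. Shift +3 mm in y and descend.

```bash
python3 -m creep '[{"jaw":-1,"xyz":[3,0,35],"angular":[0,0,0]},{"jaw":-1,"xyz":[3,0,68],"angular":[0,0,0]},{"jaw":-1,"xyz":[3,0,74],"angular":[0,0,0]},{"jaw":-1,"xyz":[3,0,79],"angular":[0,0,0]},{"jaw":-1,"xyz":[3,0,83],"angular":[0,0,0]},{"jaw":-1,"xyz":[3,0,87],"angular":[0,0,0]},{"jaw":-1,"xyz":[3,0,89],"angular":[0,0,0]},{"jaw":-1,"xyz":[3,0,89],"angular":[0,0,0]}]'
```

```text
clock: 23.22
eef_pos: [587.8, 61.1, 68.4]
tool_rot: [3.141, 0.001, 1.57]
force: [-2.1, -3.7, 2.3]
width: 19.6
gripper_force: 59.4
```

```bash
python3 -m creep '[{"jaw":-1,"xyz":[0,0,2],"angular":[0,0,0]},{"jaw":-1,"xyz":[0,0,4],"angular":[0,0,0]},{"jaw":-1,"xyz":[0,0,5],"angular":[0,0,0]},{"jaw":-1,"xyz":[0,0,5],"angular":[0,0,0]}]'
```

```text
clock: 23.72
eef_pos: [587.6, 61.1, 64.3]
tool_rot: [3.141, 0.001, 1.57]
force: [-4.8, -4.5, 15.5]
width: 19.1
gripper_force: 60.9
```

Bottomed. Release, rise and back away to the robot's side for a clear view.

```bash
python3 -m creep '[{"jaw":-0.3,"xyz":[0,0,0],"angular":[0,0,0]},{"jaw":0.2,"xyz":[0,0,0],"angular":[0,0,0]},{"jaw":0.2,"xyz":[0,0,0],"angular":[0,0,0]},{"jaw":0.2,"xyz":[0,0,0],"angular":[0,0,0]},{"jaw":0.2,"xyz":[0,0,-40],"angular":[0,0,0]},{"jaw":0.2,"xyz":[0,0,-90],"angular":[0,0,0]},{"jaw":0.2,"xyz":[0,0,-140],"angular":[0,0,0]},{"jaw":0.2,"xyz":[-150,-20,-150],"angular":[0,0,0]},{"jaw":0.2,"xyz":[-150,-20,-150],"angular":[0,0,0]},{"jaw":0.2,"xyz":[-150,-20,-150],"angular":[0,0,0]},{"jaw":0.2,"xyz":[-150,-20,-150],"angular":[0,0,0]}]'
python3 - <<'E'
from h import *
print(ctrl.read_state()['force'])
for c in('top','side'):
    p,d=viewer.get_image(c);C=cloud(c,d,np.ones_like(d,bool))
    for n,x,y,h in(('green',587,60,68),('blue',590,118,88),('black',592,176,78),('red',461,173,59),('yel',630,423,66),('drop',533,412,101)):
        q=C[(np.hypot(C[:,0]-x,C[:,1]-y)<22)&(C[:,2]>h-5)&(C[:,2]<h+8)]
        if len(q):print(c,n,len(q),np.percentile(q[:,2],90),(np.percentile(q,3,0)+np.percentile(q,97,0))/2)
cv2.imwrite('pics/s10.png',cv2.resize(p[150:350,120:440,::-1],None,fx=2.5,fy=2.5))
E
```

```text
clock: 25.1
eef_pos: [567.0, -90.6, 213.1]
tool_rot: [3.141, 0.001, 1.566]
force: [0.0, 1.1, -0.2]
width: 51.2
gripper_force: 0.0
[ 0.00534598  1.10138418 -0.15718416]
top green 59 67.86718080858539 [585.96024686  60.473946    66.00961527]
top blue 133 88.23915196772438 [588.67272945 114.1141934   86.31292413]
top black 96 78.23588001516987 [591.32801423 175.89881683  76.40652215]
top red 100 60.95579082301454 [460.34506339 174.87731843  59.63817329]
top yel 100 65.68935570248311 [630.11693922 423.08989556  63.86810805]
top drop 18 100.5568452272699 [536.19671372 406.62372116  99.02703561]
side green 35 66.7976938068588 [585.82761517  62.10252893  65.41763482]
side blue 72 86.96323032682852 [588.63722127 117.69511893  85.32839408]
side black 65 76.88616107844913 [591.20663053 179.10411977  75.47019376]
side red 103 60.19704481037434 [459.99310771 177.56172078  57.82916516]
side yel 82 64.5911062267535 [629.92121564 424.68410795  63.1700636 ]
side drop 22 98.32707508998749 [535.05753533 409.492475    97.70296448]
```

View pics/s10.png

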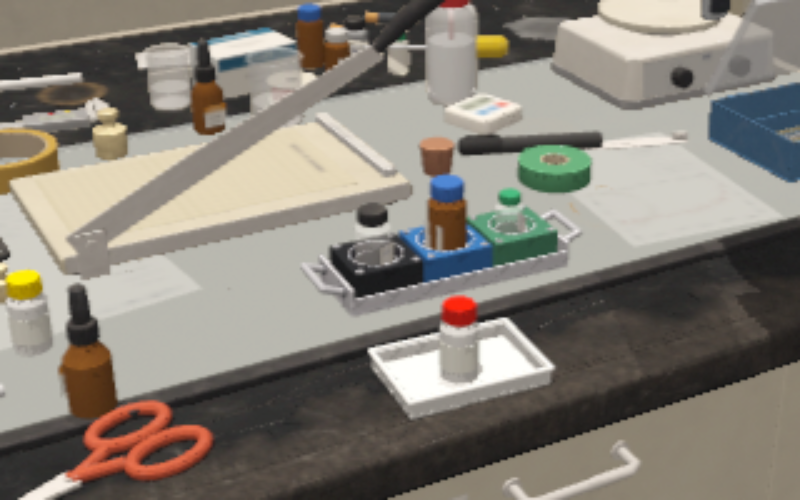

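All four vials stand upright and fully seated, the bystanders haven't moved, and the robot touches nothing.

```bash
python3 -c "
from cell import ctrl
print(ctrl.finish_job())"
```

```text
the job is handed in; nothing more can be done
None
```

The job is handed in after about 25 s: the red vial came out first and stands in the tray; the black, blue and green vials are seated in their own-colour wells, and the dropper and yellow vial are untouched.

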